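# Tip the crates, find the stamped one, push it to the dispatch line

## Robot

A 6-joint arm with a two-finger parallel gripper is mounted at the origin on a cart in front of the work surface, level with it; the furniture and walls round the work are solid. World frame = base frame: x ahead of the robot, y to its left, z up, the work surface at z = 0. Lengths are in m, angles in rad, forces in N, time in s.
With the tool pointing down it reaches from about 0.35 to 0.85 m from the base axis. Payload 8.1 kg.
Tool frame: the origin (TCP) lies on the centre line of the jaws, within the pads' length; the fingertips stand robot.tips_ahead ahead of it and the grasp point (between the pads) lies 8 mm behind it (robot.tips_ahead is the distance from the TCP to the fingertips, in m); z points along the fingers, y is the direction in which the jaws open and shut (so a half turn about z gives the same grasp; the last joint's range is limited). The gripper opens to 93 mm and grips with 3 to 60 N. Pads are 15 mm wide; open, the fingers measure 128 mm over their backs; the gripper's body (75 mm by 188 mm) begins 65 mm behind the grasp point.
Start: joints at [-0.777, 0.13, 1.488, -0, 1.523, -0.085], TCP at [0.462, -0.383, 0.206] pointing down, gripper open.
Joint ranges: [-2.96, 2.96], [-0.89, 2.26], [0.02, 2.5], [-1.34, 4.48], [0, 2.73], [-2.66, 2.66]. Speed limits (rad/s): [2.39, 2.39, 2.79, 3.14, 3.14, 3.14].

## Interface

Orientations are given as a rotation vector (axis times angle).
In Python, from plant import monitor, eyes, job, robot gives the robot as it stands.
- The arm moves only by the tool servo_tool, never from a script. Its argument "plan" is a list that holds one entry, the list of rows, each a list of 7 numbers: the closure, from -1 (fully open) to 1 (shut), so that 0 is half open, then the shift along the world's x, y, z in mm, then the turn, a rotation vector about the world's x, y, z in rad. In form: [[[hand, dx, dy, dz, ax, ay, az], ...]]. A call has 1 to 12 rows; each row shifts and turns the commanded pose from where the row before left it; what a row does not reach is not made up. A row lasts 1/10 s, in which the tool goes at most 50 mm and 8.59 degrees, less where a joint would pass 70% of its speed; a pose out of reach is approached as far as the arm can. A call with a gripper value outside its range is refused whole. The fingers move at their own pace and stop on an object; "force" is the grip in N (left out, the last holds). Time passes only in rows, so rows that do not move let the fingers close. It gives the time, the measured TCP pose, the force and the opening at its end, in the units of the state.
- monitor.read_state(): the state, without advancing time (a new reading comes with each control period).
- eyes.read_camera(name): name is "scene" or "top" or "wrist"; returns the picture (480x640x3 uint8, red, green, blue); there is no depth.
- eyes.camera_info(name): a dict with "mtx" (3x3 intrinsics, pixels), "R" (3x3) and "t" (3): a world point X has camera coordinates R X + t. Camera axes: x right, y down, z forward; pixel columns grow to the right and rows downward; lengths in m; the calibration is good to about 2 mm. A picture is of the moment at which its call begins: read the wrist's pose just before it. camera_info takes no time and is no camera call; for the wrist camera it gives the pose at the moment of the call.
- job.close_job(): hands the job in, once; it reports no verdict.
The state is a dict: "t": time; "q": joint angles; "dq": joint speeds; "joint_torque": joint torques, N m; "tool_pos": TCP position; "orientation": TCP orientation; "force": force on the tool from outside, world axes, zero at the start; "wrist_torque": the same for the moment, N m; "opening": finger opening in m.
Only numpy, scipy, OpenCV 4.12 (cv2) and the standard library are available. Lean on these libraries where they do the work, as an engineer would, in place of code of your own. Each camera call takes 0.05 s, during which the arm holds its last target. There are 200 camera calls.

## Task

Two like grey parts crates stand at the far end of the black mat, and one of them has an orange stamp on its underside. Using only the fingertips, and lifting nothing, tip the crates over one after the other, towards the robot, so that each lies on its near side with its underside facing away from the robot; then push the stamped one, still lying so, towards the robot until it sits centred over the yellow dispatch line, and draw clear of it. Leave the other crate lying where it fell and do not disturb the bin, bottle, tape roll or steel block.

Things in the scene. Friction and masses are not known exactly. Their poses are not given: they have to be found in the camera images.
- crate_stamped_center (a point): Centre, half-way up, of the stamped crate: loose open grey plastic crate, empty, about 0.22 kg, 56 mm along its x, 70 along y, 84 high (z). It starts upright, its x axis towards the robot (within 0.2 rad of the line's x). Left or right place varies. Pushed along its x near the top of the far (-x) face it tips about its near lower edge, and past some 45 degrees falls on by itself.
- crate_plain_center (a point): Centre, half-way up, of the other crate, alike but with a plain grey underside. A tipped crate lies on its near (+x) wall, 56 mm high and 84 mm long, underside facing away from the robot; its z axis is then level and points towards the robot, its x axis points down. Pushed low on the underside, along its z, it slides on the mat without tipping.
- stamp (a point): Centre of the round orange and white stamp, 46 mm across, in the middle of the stamped crate's underside, 42 mm below the crate's centre as it stands; hidden until the crate is tipped. Axes as the crate's.
- dispatch_line: Yellow tape line stuck flat on the black rubber mat on the robot's side of the crates, 290 mm long along its y, 16 mm wide along its x. Origin at its middle on the mat, whose top is 4 mm above the work surface (z = 0.004); its x axis is level, square across the line, and points towards the robot.
- pin_bin: Open blue bin, 60 x 80 x 35 mm, with pins in it, loose, on the bare bench to the right of the mat; origin at the centre of its underside. Leave alone.
- flux_bottle: Small bottle with a red spout, 42 mm across, 125 mm high, loose, on the bare bench at the far right; origin at the centre of its underside. Leave alone.
- tape_roll: Yellow tape roll lying flat, 56 mm across, 18 mm high, loose, on the mat between the crates or just beyond; origin at the centre of its underside. Leave alone.
- gauge_block: Small steel block, 10 x 35 x 30 mm high, loose, on the bare bench to the right of the mat, near the robot; origin at the centre of its underside. Leave alone.

How it is judged:
By the outcome, as a careful person would: the job done as asked, in the order asked, and still so for the second after the job is handed in, with the robot touching nothing.
It also fails if it takes over 54 s, if anything falls off the work surface, if the arm or the gripper's body presses on something with over 40 N, if the wrist force passes 120 N, or if a joint passes its speed limit or range.

## Working session

There is one attempt and no reset: what is moved stays moved. The work goes in short steps, Python scripts to look and compute and a tool call to move; the robot and the scene stay as the last step left them, time stands still between calls to the robot, and variables do not carry over. Pictures are saved under pics/ and viewed, about 8 in all and at most 12, crops included, and the job is handed in when it is done.

Besides the shell and the picture viewer there is one more tool, called after "Request:" by a JSON object that holds its "op" and its "data", one argument or row to a line. servo_tool: Moves the arm, as the interface text tells. Its arguments: {"type":"object","properties":{"plan":{"type":"array"},"force":{"type":"number"}},"required":["plan"]}

```bash
ls; mkdir -p pics
python3 - <<'E'
from plant import monitor, eyes, job, robot
import cv2,numpy as np
print(robot.tips_ahead); s=monitor.read_state(); print(s)
a=[]
for n in("scene","top"):
    im=eyes.read_camera(n); cv2.imwrite(f"pics/{n}0.png",im[:,:,::-1]); c=eyes.camera_info(n); print(n,c["mtx"].tolist(),(-c["R"].T@c["t"]),c["R"].round(3).tolist())
E
```

```text
pics
0.011
{'t': 0.0, 'q': array([-7.77387194e-01,  1.31146027e-01,  1.48924942e+00,  2.27854109e-05,
        1.52296516e+00, -8.53838965e-02]), 'dq': array([-2.28206319e-03, -1.29962255e-03,  1.87031649e-03, -2.22388162e-04,
        8.07436429e-05,  6.08977733e-04]), 'joint_torque': array([-2.13697740e-04, -5.59839785e+01, -4.91759634e+01,  7.67319300e-02,
        3.54560197e-02, -1.64967914e-04]), 'tool_pos': array([ 0.4616029 , -0.3824187 ,  0.20481288]), 'orientation': array([-2.84166088e+00, -1.33570230e+00,  9.28695670e-04]), 'force': array([2.35904447e-01, 3.90795529e-01, 2.76846528e-04]), 'wrist_torque': array([ 0.03803462, -0.04702492,  0.01205125]), 'opening': 0.09315188044334419}
scene [[540.7566177556675, 0.0, 325.3778592478286], [0.0, 540.7566177556675, 251.28075178927747], [0.0, 0.0, 1.0]] [1.04698364 0.19098152 0.66167852] [[-0.655, 0.756, -0.001], [0.496, 0.428, -0.756], [-0.571, -0.495, -0.655]]
top [[618.7459792877606, 0.0, 326.20931795671174], [0.0, 618.7459792877606, 236.71022530232304], [0.0, 0.0, 1.0]] [ 0.4127811  -0.26886792  1.03985167] [[0.025, -1.0, -0.003], [-0.996, -0.025, -0.084], [0.084, 0.005, -0.996]]
```

View pics/scene0.png

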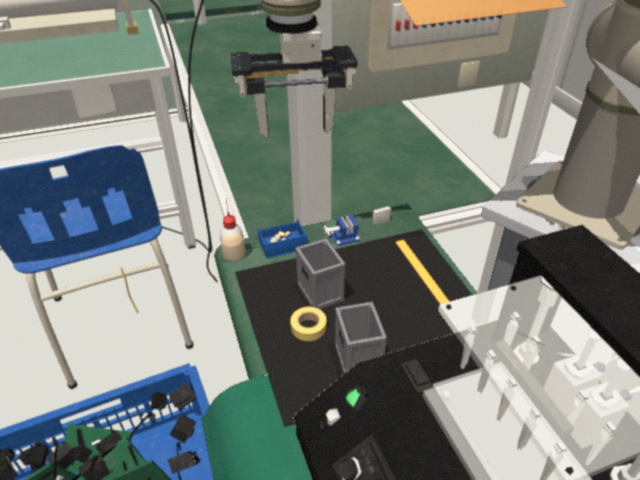

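View pics/top0.png

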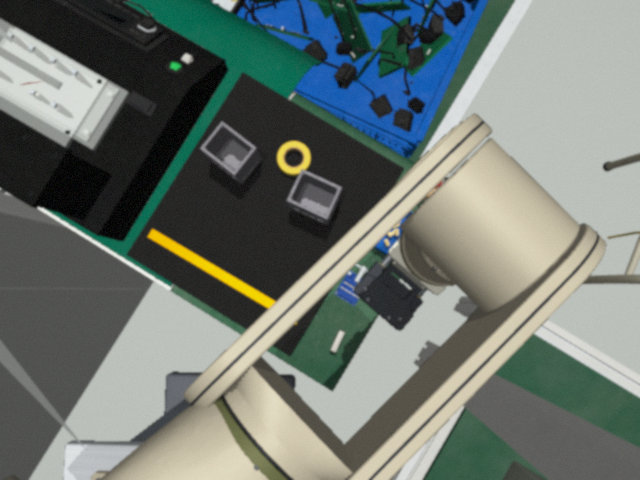

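```bash
cat > h.py <<'E'
from plant import monitor, eyes, job, robot
import cv2,numpy as np
from scipy.spatial.transform import Rotation as Rot
def ray(n,uv,z,c=None):
    c=c or eyes.camera_info(n); uv=np.atleast_2d(np.array(uv,float))
    d=np.c_[uv,np.ones(len(uv))]@np.linalg.inv(c["mtx"]).T@c["R"]; o=-c["R"].T@c["t"]
    return o+d*((z-o[2])/d[:,2])[:,None]
def proj(n,X):
    c=eyes.camera_info(n); p=(np.atleast_2d(X)@c["R"].T+c["t"])@c["mtx"].T; return p[:,:2]/p[:,2:]
E
python3 - <<'E'
from h import *
t=cv2.imread("pics/top0.png"); s=cv2.imread("pics/scene0.png")
a=cv2.resize(t[105:235,190:350],None,fx=4.5,fy=4.5,interpolation=cv2.INTER_CUBIC); cv2.imwrite("pics/c1.png",a)
for n,im in(("top",t),("scene",s)):
    h=cv2.cvtColor(im,cv2.COLOR_BGR2HSV); m=cv2.inRange(h,(18,120,120),(32,255,255))
    for c in cv2.findContours(m,0,1)[0]:
        if cv2.contourArea(c)>60:
            r=cv2.minAreaRect(c); b=cv2.boxPoints(r); print(n,np.round(r[0]),np.round(b).tolist()); print(ray(n,b,.004).round(4).tolist(), ray(n,r[0],.022).round(3))
# some landmarks
print("left fixture edge z=0", ray("top",[[225,65],[130,235]],0.1).round(3))
print("mat corners",ray("top",[[245,73],[131,250],[400,165]],.004).round(3))
E
```

```text
top [211. 269.] [[146.0, 237.0], [152.0, 227.0], [276.0, 300.0], [270.0, 310.0]]
[[0.4921, 0.0399, 0.004], [0.509, 0.0309, 0.004], [0.3916, -0.1816, 0.004], [0.375, -0.1725, 0.004]] [[ 0.441 -0.075  0.022]]
top [293. 157.] [[270.0, 152.0], [299.0, 133.0], [317.0, 162.0], [287.0, 180.0]]
[[0.6426, -0.1636, 0.004], [0.6754, -0.2123, 0.004], [0.6272, -0.2438, 0.004], [0.5946, -0.1951, 0.004]] [[ 0.631 -0.205  0.022]]
scene [307. 323.] [[285.0, 335.0], [295.0, 302.0], [329.0, 312.0], [319.0, 345.0]]
[[0.667, -0.2228, 0.004], [0.605, -0.2599, 0.004], [0.5854, -0.202, 0.004], [0.6474, -0.1689, 0.004]] [[ 0.639 -0.202  0.022]]
scene [422. 271.] [[394.0, 242.0], [402.0, 237.0], [449.0, 300.0], [441.0, 306.0]]
[[0.3699, -0.2246, 0.004], [0.3457, -0.2233, 0.004], [0.4331, -0.0667, 0.004], [0.4534, -0.0696, 0.004]] [[ 0.421 -0.132  0.022]]
left fixture edge z=0 [[ 0.757 -0.099  0.1  ]
 [ 0.487  0.036  0.1  ]]
mat corners [[ 0.779 -0.117  0.004]
 [ 0.469  0.064  0.004]
 [ 0.625 -0.385  0.004]]
```

View pics/c1.png

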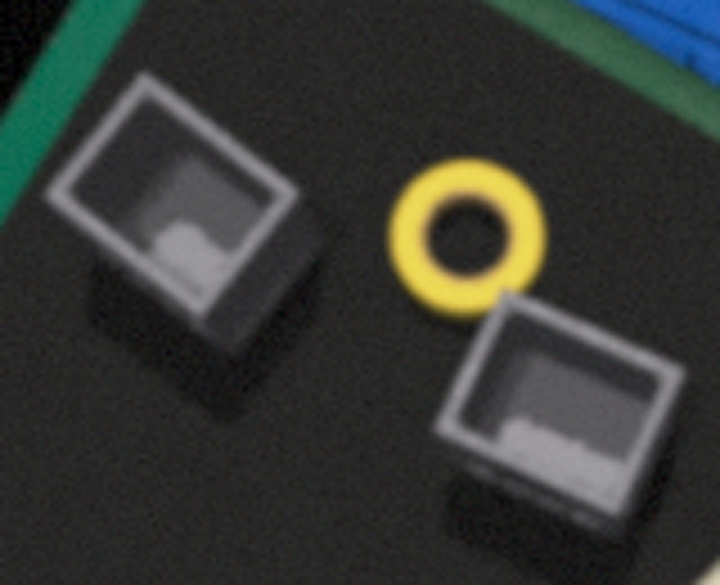

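Run:
```python
from h import *
d=np.array([-.8755,.4832]); lat=np.array([d[1],-d[0]])  # lat: left (+y)
le=np.array([.5005,.0354]); mid=le-.145*lat; print("mid",mid,"yaw d",np.degrees(np.arctan2(d[1],d[0])))
def loc(p): return np.c_[(p[:,:2]-mid)@d,(p[:,:2]-mid)@lat].round(4).tolist()
C={"L":[(143,72),(300,190),(205,320),(47,193)],"R":[(508,290),(685,372),(622,517),(437,430)]}
for k,c in C.items():
    p=ray("top",(np.array(c)+.5)/4.5-.5+[190,105],.088); e=[np.linalg.norm(p[i]-p[(i+1)%4]).round(4) for i in range(4)]
    a=(p[2]+p[3]-p[0]-p[1])[:2]; b=(p[1]+p[2]-p[0]-p[3])[:2]
    yaw=np.arctan2(a[1],a[0]); yb=np.arctan2(b[1],b[0])-np.pi/2
    print(k,"ctr",p.mean(0).round(4),"edges",e,"yaw",np.degrees([yaw,yb]).round(1),"loc",loc(p.mean(0)[None]),loc(p))
print("tape",loc(np.array([[.631,-.205,0],[.637,-.203,0]])),"matcorner",loc(np.array([[.779,-.117,0],[.469,.064,0]])))
print("fix z.1",loc(np.array([[.757,-.099],[.487,.036]])))
# fixture corner height: top ray for corner vs scene candidates
for z in(.03,.06,.1,.15,.2):
    X=ray("top",[[225,65],[130,235]],z); print(z,X.round(3).tolist(),proj("scene",X).round())
```

```text
mid [ 0.430436  -0.0915475] yaw d 151.10511467248406
L ctr [ 0.6288 -0.1071  0.088 ] edges [np.float64(0.0693), np.float64(0.056), np.float64(0.0713), np.float64(0.0539)] yaw [ 145.1 -216.6] loc [[-0.1812, 0.0823]] [[-0.2127, 0.1138], [-0.2044, 0.045], [-0.1486, 0.05], [-0.1591, 0.1204]]
R ctr [ 0.5591 -0.2442  0.088 ] edges [np.float64(0.0676), np.float64(0.0549), np.float64(0.0706), np.float64(0.0546)] yaw [ 156.5 -203.8] loc [[-0.1864, -0.0715]] [[-0.2105, -0.0353], [-0.2167, -0.1026], [-0.1622, -0.1093], [-0.1561, -0.0389]]
tape [[-0.2304, -0.0024], [-0.2347, 0.0022]] matcorner [[-0.3175, 0.1461], [0.0414, 0.1548]]
fix z.1 [[-0.2895, 0.1513], [0.0121, 0.139]]
0.03 [[0.783, -0.086, 0.03], [0.493, 0.058, 0.03]] [[298. 426.]
 [504. 350.]]
0.06 [[0.772, -0.092, 0.06], [0.49, 0.049, 0.06]] [[300. 405.]
 [503. 333.]]
0.1 [[0.757, -0.099, 0.1], [0.487, 0.036, 0.1]] [[302. 376.]
 [502. 308.]]
0.15 [[0.739, -0.108, 0.15], [0.483, 0.019, 0.15]] [[306. 338.]
 [500. 276.]]
0.2 [[0.72, -0.117, 0.2], [0.479, 0.003, 0.2]] [[310. 298.]
 [499. 241.]]
```

Request:
{"op": "servo_tool", "data": {
  "plan": [
    [[0.35, 15, 11.5, 0, 0, 0, -0.1293], [0.35, 15, 11.5, 0, 0, 0, -0.1293], [0.35, 15, 11.5, 0, 0, 0, -0.1293], [0.35, 15, 11.5, 0, 0, 0, -0.1293], [0.35, 15, 11.5, 0, 0, 0, -0.1293], [0.35, 15, 11.5, 0, 0, 0, -0.1293], [0.35, 15, 11.5, 0, 0, 0, -0.1293], [0.35, 15, 11.5, 0, 0, 0, -0.1293], [0.35, 15, 11.5, 0, 0, 0, -0.1293], [0.35, 15, 11.5, 0, 0, 0, -0.1293], [0.35, 0, 0, 0, 0, 0, 0], [0.35, 0, 0, 0, 0, 0, 0]]
  ]
}}

```text
t: 1.3
tool_pos: [0.6117, -0.2677, 0.2051]
orientation: [-3.076, 0.64, 0.002]
force: [0.1, -0.5, 0.5]
opening: 0.0302
```

Run:
```python
from h import *
s=monitor.read_state(); R=Rot.from_rotvec(s["orientation"]).as_matrix()
print(s["t"],s["tool_pos"],"jaw yaw",np.degrees(np.arctan2(R[1,1],R[0,1])),s["opening"],s["force"],s["q"].round(2)); 
d=np.array([-.8755,.4832]); lat=np.array([.4832,.8755]); mid=[.4304,-.0915]
im=eyes.read_camera("scene"); cv2.imwrite("pics/s1.png",im[:,:,::-1])
for n,uv in(("bottle base",(233,258)),("bin",(284,250)),("block",(382,222))):
    X=ray("scene",uv,0)[0]; print(n,X.round(3),(X[:2]-mid)@d,(X[:2]-mid)@lat)
```

```text
1.3 [ 0.61166612 -0.26765156  0.2051191 ] jaw yaw -113.50329634057117 0.030213642664885233 [ 0.11639835 -0.49771891  0.50772937] [-0.49  0.31  1.28 -0.    1.55  1.49]
bottle base [ 0.596 -0.426  0.   ] -0.3065728185680568 -0.21253445461026757
bin [ 0.519 -0.37   0.   ] -0.21187593407554067 -0.20155436689551173
block [ 0.33  -0.282  0.   ] -0.0039017991735008414 -0.21564236651496882
```

View pics/s1.png

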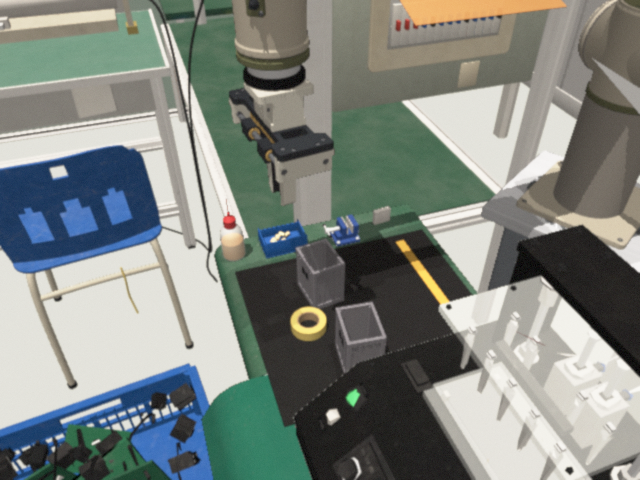

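Request:
{"op": "servo_tool", "data": {
  "plan": [
    [[0.35, 0, 0, -29, 0, 0, 0], [0.35, 0, 0, -29, 0, 0, 0], [0.35, 0, 0, -29, 0, 0, 0], [0.35, 0, 0, -29, 0, 0, 0], [0.35, 0, 0, 0, 0, 0, 0], [0.35, -5.5, 2.4, 0, 0, 0, 0], [0.35, -5.5, 2.4, 0, 0, 0, 0], [0.35, -5.5, 2.4, 0, 0, 0, 0], [0.35, -5.5, 2.4, 0, 0, 0, 0], [0.35, -5.5, 2.4, 0, 0, 0, 0], [0.35, -5.5, 2.4, 0, 0, 0, 0]]
  ]
}}

```text
t: 2.45
tool_pos: [0.5787, -0.2533, 0.0904]
orientation: [3.074, -0.646, 0.001]
force: [-0.4, 0.0, -0.2]
opening: 0.0302
```

Request:
{"op": "servo_tool", "data": {
  "plan": [
    [[0.35, -5.5, 2.4, 0, 0, 0, 0], [0.35, -5.5, 2.4, 0, 0, 0, 0], [0.35, -5.5, 2.4, 0, 0, 0, 0], [0.35, -5.5, 2.4, 0, 0, 0, 0], [0.35, -5.5, 2.4, 0, 0, 0, 0], [0.35, -5.5, 2.4, 0, 0, 0, 0], [0.35, -5.5, 2.4, 0, 0, 0, 0]]
  ]
}}

```text
t: 3.15
tool_pos: [0.5401, -0.2364, 0.0898]
orientation: [-3.074, 0.646, 0.0]
force: [0.9, -0.7, -0.4]
opening: 0.0304
```

Run:
```python
from h import *
s=monitor.read_state(); print(s["tool_pos"],s["force"])
a=eyes.read_camera("scene")[200:400,220:480]; b=eyes.read_camera("top")[80:280,170:430]
cv2.imwrite("pics/s2.png",cv2.resize(np.vstack([a,b])[:,:,::-1],None,fx=1.5,fy=1.5))
```

```text
[ 0.54005307 -0.23642264  0.08983573] [ 0.86416689 -0.71172966 -0.37054394]
```

View pics/s2.png

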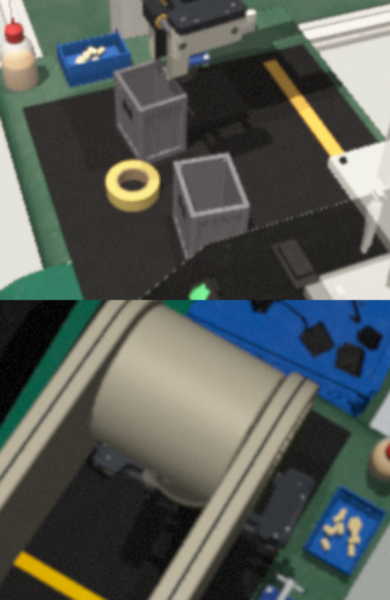

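Run:
```python
from h import *
s=monitor.read_state();p=s["tool_pos"]
R=Rot.from_rotvec(s["orientation"]).as_matrix()
tips=[p+R@[0,k*.015,.011] for k in(-1,1)]+[p+R@[0,k*.0325,.011] for k in(-1,1)]
print(np.round(tips,3).tolist(),proj("scene",tips).round())
print(ray("scene",[[325,241],[297,257],[316,273],[344,261]],.088).round(3))
im=eyes.read_camera("scene")[200:330,270:400]; cv2.imwrite("pics/s3.png",cv2.resize(im[:,:,::-1],None,fx=4.5,fy=4.5,interpolation=2))
```

```text
[[0.546, -0.223, 0.079], [0.534, -0.25, 0.079], [0.553, -0.207, 0.079], [0.527, -0.266, 0.079]] [[335. 261.]
 [327. 250.]
 [340. 267.]
 [323. 243.]]
[[ 0.528 -0.26   0.088]
 [ 0.588 -0.268  0.088]
 [ 0.596 -0.22   0.088]
 [ 0.546 -0.205  0.088]]
```

View pics/s3.png

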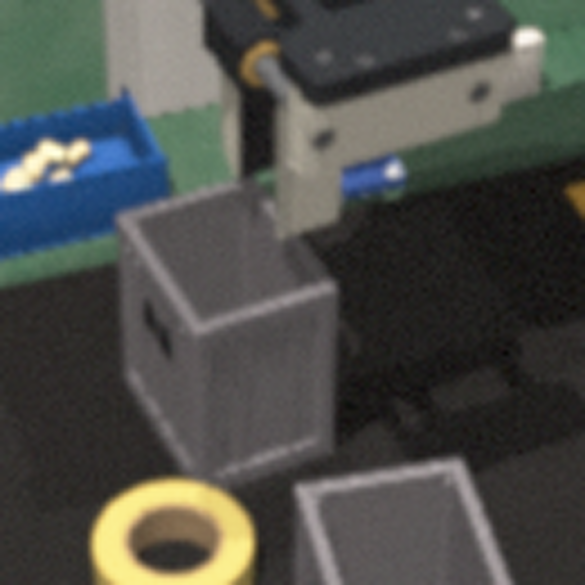

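Run:
```python
from h import *
s=monitor.read_state();p=s["tool_pos"]; print(s["t"],p,s["opening"])
R=Rot.from_rotvec(s["orientation"]).as_matrix()
for a in(.011,0,-.01,-.02,-.03): print(a,proj("scene",[p+R@[i,k*.024,a] for k in(-1,1) for i in(-.0075,.0075)]).round(1).tolist())
c=np.array([(120,215),(255,185),(335,285),(205,330)])/4.5+[270,200]; X=ray("scene",c,.088); print(X.round(4),X.mean(0), [np.linalg.norm(X[i]-X[i-1]).round(4) for i in range(4)])
```

```text
3.3 [ 0.54023029 -0.23649652  0.08986337] 0.0300868744076042
0.011 [[341.8, 262.6], [333.4, 265.3], [328.9, 245.1], [320.7, 247.7]]
0 [[341.9, 257.5], [333.5, 260.2], [328.9, 240.1], [320.7, 242.6]]
-0.01 [[342.1, 252.7], [333.5, 255.4], [328.9, 235.4], [320.6, 237.9]]
-0.02 [[342.2, 247.9], [333.6, 250.6], [328.9, 230.6], [320.6, 233.1]]
-0.03 [[342.3, 243.0], [333.6, 245.7], [329.0, 225.8], [320.5, 228.3]]
[[ 0.5713 -0.2839  0.088 ]
 [ 0.5265 -0.2579  0.088 ]
 [ 0.5496 -0.2009  0.088 ]
 [ 0.5966 -0.2202  0.088 ]] [ 0.56097118 -0.24074071  0.088     ] [np.float64(0.0686), np.float64(0.0518), np.float64(0.0615), np.float64(0.0508)]
```

Run:
```python
from h import *
for p,o,op in(([.4616,-.3824,.2048],[-2.8417,-1.3357,.001],.0931),([.6117,-.2677,.2051],[-3.076,.64,.002],.0302)):
    R=Rot.from_rotvec(o).as_matrix()
    for a in(.011,0,-.015): print(a,proj("scene",[p+R@[i,k*(op/2+.009),a] for k in(-1,1) for i in(-.0075,.0075)]).round(1).tolist())
im=cv2.imread("pics/scene0.png")[30:150,220:370]; im2=cv2.imread("pics/s1.png")[110:230,220:370]
cv2.imwrite("pics/f.png",cv2.resize(np.hstack([im,im2]),None,fx=2.6,fy=2.6,interpolation=2))
```

```text
0.011 [[327.7, 139.8], [329.1, 144.1], [263.5, 145.3], [264.2, 149.8]]
0 [[327.7, 134.1], [329.1, 138.4], [263.0, 139.6], [263.7, 144.0]]
-0.015 [[327.7, 126.2], [329.1, 130.4], [262.3, 131.6], [263.0, 136.0]]
0.011 [[294.4, 218.3], [284.6, 221.1], [281.6, 200.4], [272.1, 203.0]]
0 [[294.1, 212.1], [284.2, 214.9], [281.2, 194.3], [271.6, 196.9]]
-0.015 [[293.7, 203.4], [283.6, 206.2], [280.6, 185.8], [270.9, 188.3]]
```

View pics/f.png

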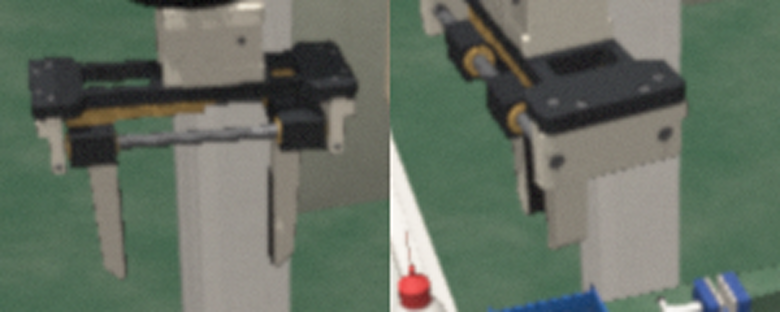

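Request:
{"op": "servo_tool", "data": {
  "plan": [
    [[0.35, 0, 0, 20, 0, 0, 0], [0.35, 18, -7.9, 0, 0, 0, 0], [0.35, 18, -7.9, 0, 0, 0, 0], [0.35, 18, -7.9, 0, 0, 0, 0], [0.35, 18, -7.9, 0, 0, 0, 0], [0.35, 0, 0, -23, 0, 0, 0], [0.35, 0, 0, -23, 0, 0, 0], [0.35, 0, 0, 0, 0, 0, 0]]
  ]
}}

```text
t: 4.1
tool_pos: [0.61, -0.2669, 0.0594]
orientation: [-3.073, 0.646, 0.01]
force: [0.1, 0.2, -1.2]
opening: 0.0303
```

Request:
{"op": "servo_tool", "data": {
  "plan": [
    [[0.35, -5.5, 2.4, 0, 0, 0, 0], [0.35, -5.5, 2.4, 0, 0, 0, 0], [0.35, -5.5, 2.4, 0, 0, 0, 0], [0.35, -5.5, 2.4, 0, 0, 0, 0], [0.35, -5.5, 2.4, 0, 0, 0, 0], [0.35, -5.5, 2.4, 0, 0, 0, 0]]
  ]
}}

```text
t: 4.7
tool_pos: [0.5794, -0.2538, 0.0646]
orientation: [3.074, -0.646, 0.002]
force: [0.1, 0.4, 1.0]
opening: 0.0301
```

Run:
```python
from h import *
s=monitor.read_state(); print(s["t"],s["tool_pos"],s["force"],s["wrist_torque"])
im=eyes.read_camera("scene")[200:330,270:400]; cv2.imwrite("pics/s4.png",cv2.resize(im[:,:,::-1],None,fx=4.5,fy=4.5,interpolation=2))
```

```text
4.7 [ 0.57942719 -0.2538289   0.06460604] [0.13349556 0.35886666 1.01767283] [ 0.02822345 -0.10592504  0.02651804]
```

View pics/s4.png

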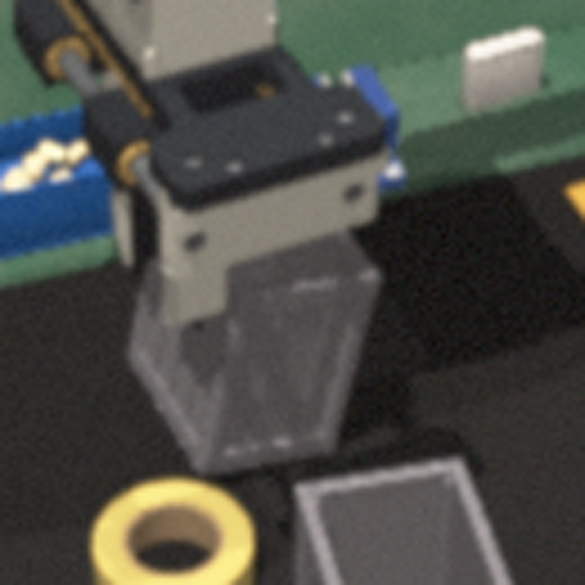

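Request:
{"op": "servo_tool", "data": {
  "plan": [
    [[0.35, -5.5, 2.4, 0, 0, 0, 0], [0.35, -5.5, 2.4, 0, 0, 0, 0], [0.35, -5.5, 2.4, 0, 0, 0, 0], [0.35, -5.5, 2.4, 0, 0, 0, 0], [0.35, -5.5, 2.4, 0, 0, 0, 0], [0.35, -5.5, 2.4, 0, 0, 0, 0], [0.35, -5.5, 2.4, 0, 0, 0, 0], [0.35, -5.5, 2.4, 0, 0, 0, 0], [0.35, 0, 0, 0, 0, 0, 0]]
  ]
}}

```text
t: 5.65
tool_pos: [0.5347, -0.2343, 0.0637]
orientation: [-3.074, 0.646, 0.001]
force: [0.8, 0.3, 0.4]
opening: 0.0304
```

```bash
cat >> h.py <<'E'
def stamp(n="scene",save=None):
    im=eyes.read_camera(n); h=cv2.cvtColor(im,cv2.COLOR_RGB2HSV)
    m=cv2.inRange(h,(4,130,110),(17,255,255)); m[:215]=0; m[370:,:300]=0
    if save: cv2.imwrite(save,im[:,:,::-1])
    return [(cv2.contourArea(c),cv2.minAreaRect(c)) for c in cv2.findContours(m,0,1)[0] if cv2.contourArea(c)>15]
E
python3 - <<'E'
from h import *
s=monitor.read_state(); print(s["t"],s["tool_pos"],s["force"])
print(stamp(save="pics/s5.png"))
im=cv2.imread("pics/s5.png")[190:390,220:480]; cv2.imwrite("pics/s5c.png",cv2.resize(im,None,fx=3,fy=3,interpolation=2))
E
```

```text
5.65 [ 0.53473358 -0.23426002  0.0636772 ] [0.7880655  0.27700994 0.44414613]
[]
```

View pics/s5c.png

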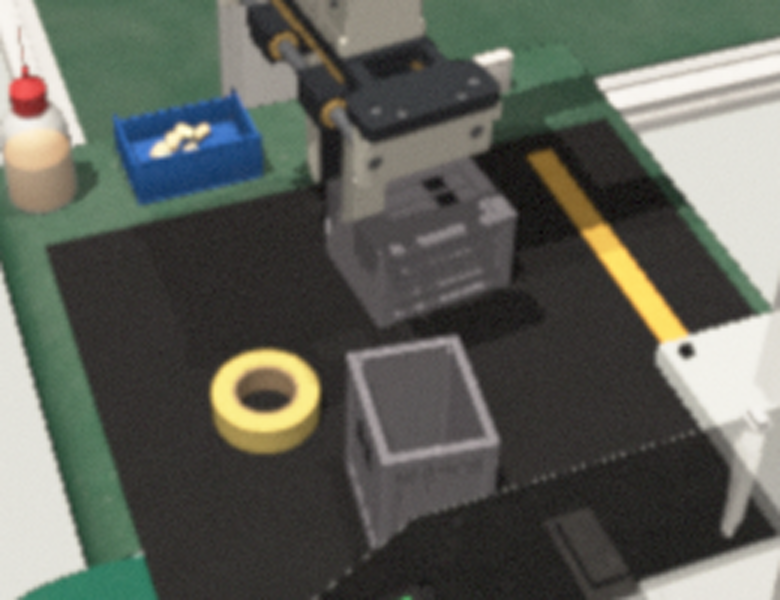

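Request:
{"op": "servo_tool", "data": {
  "plan": [
    [[0.35, 0, 0, 30, 0, 0, 0], [0.35, 0, 0, 30, 0, 0, 0], [0.35, 23.5, 15.5, 0, 0, 0, -0.0363], [0.35, 23.5, 15.5, 0, 0, 0, -0.0363], [0.35, 23.5, 15.5, 0, 0, 0, -0.0363], [0.35, 23.5, 15.5, 0, 0, 0, -0.0363], [0.35, 23.5, 15.5, 0, 0, 0, -0.0363], [0.35, 23.5, 15.5, 0, 0, 0, -0.0363], [0.35, 0, 0, -30, 0, 0, 0], [0.35, 0, 0, -30, 0, 0, 0], [0.35, 0, 0, 0, 0, 0, 0]]
  ]
}}

```text
t: 6.8
tool_pos: [0.673, -0.1403, 0.0579]
orientation: [2.986, -0.976, -0.014]
force: [-0.3, -0.3, -1.2]
opening: 0.0301
```

Request:
{"op": "servo_tool", "data": {
  "plan": [
    [[0.35, -4.9, 3.5, 0, 0, 0, 0], [0.35, -4.9, 3.5, 0, 0, 0, 0], [0.35, -4.9, 3.5, 0, 0, 0, 0], [0.35, -4.9, 3.5, 0, 0, 0, 0], [0.35, -4.9, 3.5, 0, 0, 0, 0], [0.35, -4.9, 3.5, 0, 0, 0, 0], [0.35, -4.9, 3.5, 0, 0, 0, 0]]
  ]
}}

```text
t: 7.5
tool_pos: [0.6422, -0.117, 0.0645]
orientation: [-2.986, 0.976, -0.002]
force: [1.7, -0.3, 1.9]
opening: 0.0303
```

Request:
{"op": "servo_tool", "data": {
  "plan": [
    [[0.35, -4.9, 3.5, 0, 0, 0, 0], [0.35, -4.9, 3.5, 0, 0, 0, 0], [0.35, -4.9, 3.5, 0, 0, 0, 0], [0.35, -4.9, 3.5, 0, 0, 0, 0], [0.35, -4.9, 3.5, 0, 0, 0, 0], [0.35, -4.9, 3.5, 0, 0, 0, 0], [0.35, -4.9, 3.5, 0, 0, 0, 0], [0.35, 0, 0, 0, 0, 0, 0]]
  ]
}}

```text
t: 8.3
tool_pos: [0.6071, -0.0921, 0.0636]
orientation: [-2.986, 0.976, 0.001]
force: [-0.2, 0.5, -0.5]
opening: 0.0303
```

Run:
```python
from h import *
s=monitor.read_state(); print(s["t"],s["tool_pos"],s["force"])
S=stamp(save="pics/s6.png"); print(S)
for a,r in S: print(ray("scene",r[0],.032).round(4))
```

```text
8.3 [ 0.60711965 -0.09205365  0.06360037] [-0.23599312  0.53806713 -0.51408155]
[(36.0, ((377.3269348144531, 344.1346435546875), (14.120361328125, 4.510671138763428), 78.69007110595703))]
[[ 0.6071 -0.0891  0.032 ]]
```

Request:
{"op": "servo_tool", "data": {
  "plan": [
    [[0.35, 0, 0, 30, 0, 0, 0], [0.35, 20, -14, 30, 0, 0, 0.06], [0.35, 25, -13, 0, 0, 0, 0.064], [0.35, 0, 0, 0, 0, 0, 0]]
  ]
}}

```text
t: 8.75
tool_pos: [0.6557, -0.1216, 0.1253]
orientation: [3.041, -0.788, 0.006]
force: [-0.5, 0.7, 0.1]
opening: 0.0302
```

Run:
```python
from h import *
s=monitor.read_state(); print(s["t"],s["tool_pos"],s["force"])
S=stamp(save="pics/s7.png"); print(S)
for a,r in S: print(ray("scene",r[0],.032).round(4))
a=cv2.imread("pics/s7.png")[200:380,230:500]; b=eyes.read_camera("top")[90:270,130:400,::-1]; cv2.imwrite("pics/t7.png",b)
cv2.imwrite("pics/s7c.png",cv2.resize(np.vstack([a,b]),None,fx=1.65,fy=1.65,interpolation=2))
```

```text
8.75 [ 0.6557369  -0.12160284  0.12527114] [-0.49978588  0.65477773  0.13554775]
[(33.5, ((377.0, 344.0), (14.0, 4.0), 90.0))]
[[ 0.6072 -0.0896  0.032 ]]
```

View pics/s7c.png

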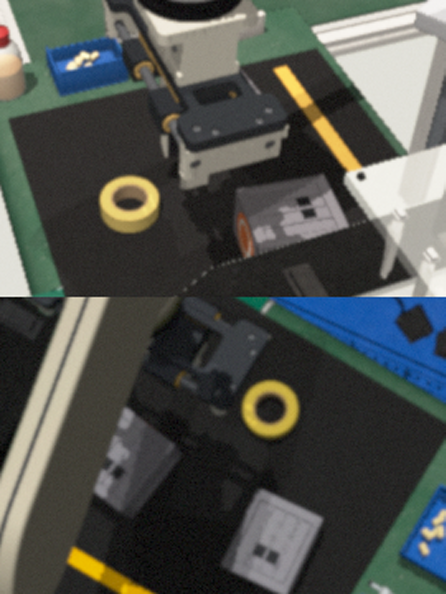

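Run:
```python
from h import *
d=np.array([-.8755,.4832]); lat=np.array([.4832,.8755]); mid=np.array([.4304,-.0915])
for z in(.05,.1,.15,.2):
    X=ray("top",[[127,92],[80,150],[150,105],[130,235]],z); print(z,[((x[:2]-mid)@d).round(3) for x in X],[((x[:2]-mid)@lat).round(3) for x in X],proj("scene",X[:3]).round().tolist())
s=monitor.read_state(); print([(s["tool_pos"][:2]-mid)@v for v in(d,lat)])
R=Rot.from_rotvec(s["orientation"]).as_matrix();print(np.degrees(np.arctan2(R[1,1],R[0,1]))+180)
```

```text
0.05 [np.float64(-0.181), np.float64(-0.061), np.float64(-0.182), np.float64(0.016)] [np.float64(0.283), np.float64(0.298), np.float64(0.239), np.float64(0.155)] [[425.0, 462.0], [518.0, 440.0], [408.0, 430.0]]
0.1 [np.float64(-0.176), np.float64(-0.061), np.float64(-0.176), np.float64(0.012)] [np.float64(0.261), np.float64(0.275), np.float64(0.219), np.float64(0.139)] [[425.0, 421.0], [516.0, 402.0], [408.0, 393.0]]
0.15 [np.float64(-0.17), np.float64(-0.062), np.float64(-0.171), np.float64(0.007)] [np.float64(0.238), np.float64(0.252), np.float64(0.199), np.float64(0.123)] [[425.0, 379.0], [513.0, 361.0], [409.0, 353.0]]
0.2 [np.float64(-0.164), np.float64(-0.062), np.float64(-0.165), np.float64(0.003)] [np.float64(0.216), np.float64(0.228), np.float64(0.178), np.float64(0.107)] [[426.0, 334.0], [511.0, 318.0], [410.0, 311.0]]
[np.float64(-0.20830727666900004), np.float64(0.08262132338662617)]
60.81055552721578
```

Request:
{"op": "servo_tool", "data": {
  "plan": [
    [[0.35, 0, 0, -35, 0, 0, 0], [0.35, 0, 0, -35, 0, 0, 0], [0.35, 0, 0, -24, 0, 0, 0], [0.35, 0, 0, -12, 0, 0, 0], [0.35, 0, 0, -6, 0, 0, 0], [0.35, 0, 0, -4, 0, 0, 0], [0.35, 0, 0, 0, 0, 0, 0]]
  ]
}}

```text
t: 9.55
tool_pos: [0.6535, -0.1197, 0.0087]
orientation: [-3.041, 0.79, -0.002]
force: [0.2, 0.2, 0.5]
opening: 0.0305
```

Request:
{"op": "servo_tool", "data": {
  "plan": [
    [[0.35, -7, 3.9, 0, 0, 0, 0], [0.35, -7, 3.9, 0, 0, 0, 0], [0.35, -7, 3.9, 0, 0, 0, 0], [0.35, -7, 3.9, 0, 0, 0, 0], [0.35, -7, 3.9, 0, 0, 0, 0], [0.35, -7, 3.9, 0, 0, 0, 0], [0.35, -7, 3.9, 0, 0, 0, 0], [0.35, -7, 3.9, 0, 0, 0, 0], [0.35, 0, 0, 0, 0, 0, 0]]
  ]
}}

```text
t: 10.45
tool_pos: [0.5959, -0.0878, 0.0077]
orientation: [-3.041, 0.789, 0.001]
force: [0.4, -0.9, -0.6]
opening: 0.03
```

```bash
cat >> h.py <<'E'
d=np.array([-.8755,.4832]); lat=np.array([.4832,.8755]); mid=np.array([.4304,-.0915])
def L(p): return np.round([(p[:2]-mid)@d*1e3,(p[:2]-mid)@lat*1e3],1)
def rep(save):
    s=monitor.read_state(); print(s["t"],s["tool_pos"].round(4),s["force"].round(1),"tcp",L(s["tool_pos"]))
    for a,r in stamp(save=save): X=ray("scene",r[0],.032)[0]; print(a,r,X.round(4),"stamp",L(X))
E
python3 -c "
from h import *
rep('pics/s8.png')"
```

```text
10.45 [ 0.5959 -0.0878  0.0077] [ 0.4 -0.9 -0.6] tcp [-143.1   83.2]
```

Request:
{"op": "servo_tool", "data": {
  "plan": [
    [[0.35, -7, 3.9, 0, 0, 0, 0], [0.35, -7, 3.9, 0, 0, 0, 0], [0.35, -7, 3.9, 0, 0, 0, 0], [0.35, -7, 3.9, 0, 0, 0, 0], [0.35, -7, 3.9, 0, 0, 0, 0], [0.35, -7, 3.9, 0, 0, 0, 0], [0.35, -7, 3.9, 0, 0, 0, 0], [0.35, -7, 3.9, 0, 0, 0, 0], [0.35, -7, 3.9, 0, 0, 0, 0], [0.35, 0, 0, 0, 0, 0, 0]]
  ]
}}

```text
t: 11.5
tool_pos: [0.5322, -0.0525, 0.0073]
orientation: [-3.041, 0.789, 0.003]
force: [0.2, 0.6, -0.2]
opening: 0.0303
```

Request:
{"op": "servo_tool", "data": {
  "plan": [
    [[0.35, 14, -7.8, 0, 0, 0, 0], [0.35, 21, -11.7, 0, 0, 0, 0], [0.35, 0, 0, 40, 0, 0, 0], [0.35, 0, 0, 40, 0, 0, 0], [0.35, 25, -14, 0, 0, 0, 0], [0.35, 0, 0, 0, 0, 0, 0]]
  ]
}}

```text
t: 12.1
tool_pos: [0.5962, -0.0881, 0.0892]
orientation: [3.04, -0.79, 0.004]
force: [-0.5, 0.2, -0.2]
opening: 0.0306
```

```bash
python3 -c "
from h import *
rep('pics/s9.png')
cv2.imwrite('pics/t9.png',eyes.read_camera('top')[:,:,::-1])
a=cv2.imread('pics/s9.png')[200:380,260:500]; b=cv2.imread('pics/t9.png')[120:320,100:340]
cv2.imwrite('pics/s9c.png',np.hstack([cv2.resize(a,None,fx=1.6,fy=1.6),cv2.resize(b,(400,288+45))[:288]]))
"
```

```text
12.1 [ 0.5962 -0.0881  0.0892] [-0.5  0.2 -0.2] tcp [-143.5   83.1]
61.5 ((432.8000183105469, 327.8999938964844), (14.862703323364258, 6.008327484130859), 71.56504821777344) [ 0.5263 -0.0439  0.032 ] stamp [-61.  88.]
23.0 ((435.0384521484375, 324.80767822265625), (25.793556213378906, 6.933752059936523), 56.30992889404297) [ 0.5188 -0.0447  0.032 ] stamp [-54.7  83.7]
```

View pics/s9c.png

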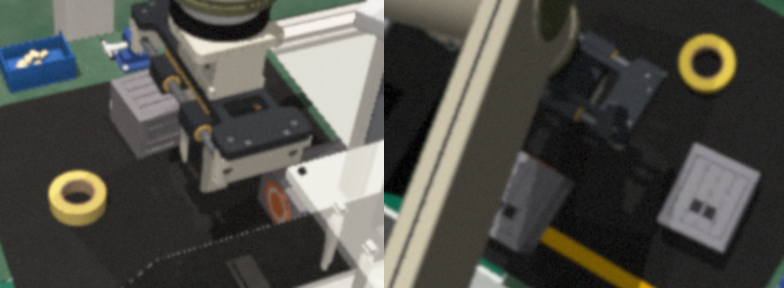

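```bash
cat >> h.py <<'E'
def ring(f):
    im=cv2.imread(f); h=cv2.cvtColor(im,cv2.COLOR_BGR2HSV); m=cv2.inRange(h,(3,90,70),(18,255,255)); k=np.zeros_like(m); k[290:350,370:500]=255; m&=k
    _,lb,st,_=cv2.connectedComponentsWithStats(cv2.dilate(m,np.ones((5,5)))); i=1+st[1:,4].argmax(); m[lb!=i]=0
    e=cv2.fitEllipse(cv2.convexHull(cv2.findNonZero(m))); return e
def topface(f,lo=60,n=0):
    # bright grey lying-crate top seen in the top view
    im=cv2.imread(f); h=cv2.cvtColor(im,cv2.COLOR_BGR2HSV); m=cv2.inRange(h,(0,0,lo),(180,70,200)); k=np.zeros_like(m); k[200:290,160:230]=255; return m&k
E
python3 - <<'E'
from h import *
e=ring("pics/s9.png"); print(e); X=ray("scene",e[0],.032)[0]; print(X,L(X))
# expected ring outline if face is at d=-62.8, lat 86, yaw line
for dd in(-.060,-.063,-.066):
    c=mid+dd*d+.086*lat; P=[np.r_[c+.023*np.cos(t)*lat,.032+.023*np.sin(t)] for t in np.linspace(0,6.28,24)]
    print(dd,cv2.fitEllipse(proj("scene",P).astype(np.float32)))
print(ring("pics/s7.png"), [ (np.round(p),) for p in proj("scene",[.607,-.0896,.032])])
E
```

```text
((432.966064453125, 327.2008361816406), (13.327722549438477, 29.768693923950195), 161.37538146972656)
[ 0.52496293 -0.04450868  0.032     ] [-60.1  86.8]
-0.06 ((432.9289855957031, 326.8262939453125), (12.251791954040527, 30.622039794921875), 161.5524444580078)
-0.063 ((431.1882629394531, 327.3439636230469), (12.16796588897705, 30.650306701660156), 161.5999755859375)
-0.066 ((429.4442443847656, 327.86260986328125), (12.083788871765137, 30.678665161132812), 161.6472625732422)
((378.42254638671875, 345.4894714355469), (8.037249565124512, 34.88259506225586), 170.31729125976562) [(array([377., 344.]),)]
```

Request:
{"op": "servo_tool", "data": {
  "plan": [
    [[0.35, -25, 14, 0, 0, 0, 0], [0.35, 0, 0, -35, 0, 0, 0], [0.35, 0, 0, -30, 0, 0, 0], [0.35, 0, 0, -10, 0, 0, 0], [0.35, 0, 0, -5, 0, 0, 0], [0.35, 0, 0, 0, 0, 0, 0]]
  ]
}}

```text
t: 12.8
tool_pos: [0.5685, -0.0727, 0.0078]
orientation: [3.041, -0.789, -0.002]
force: [0.7, 0.3, -0.5]
opening: 0.03
```

Request:
{"op": "servo_tool", "data": {
  "plan": [
    [[0.35, -8, 4.4, 0, 0, 0, 0], [0.35, -8, 4.4, 0, 0, 0, 0], [0.35, -8, 4.4, 0, 0, 0, 0], [0.35, -6, 3.3, 0, 0, 0, 0], [0.35, -6, 3.3, 0, 0, 0, 0], [0.35, -5, 2.8, 0, 0, 0, 0], [0.35, -4, 2.2, 0, 0, 0, 0], [0.35, -3, 1.7, 0, 0, 0, 0], [0.35, -2, 1.1, 0, 0, 0, 0], [0.35, -1, 0.6, 0, 0, 0, 0], [0.35, 0, 0, 0, 0, 0, 0], [0.35, 0, 0, 0, 0, 0, 0]]
  ]
}}

```text
t: 14.0
tool_pos: [0.5179, -0.0446, 0.0078]
orientation: [-3.041, 0.789, 0.0]
force: [0.1, -0.7, 1.4]
opening: 0.0303
```

Request:
{"op": "servo_tool", "data": {
  "plan": [
    [[0.35, 7, -3.9, 0, 0, 0, 0], [0.35, 14, -7.8, 0, 0, 0, 0], [0.35, 14, -7.8, 0, 0, 0, 0], [0.35, 0, 0, 40, 0, 0, 0], [0.35, 0, 0, 40, 0, 0, 0], [0.35, 25, -14, 0, 0, 0, 0], [0.35, 0, 0, 0, 0, 0, 0]]
  ]
}}

```text
t: 14.7
tool_pos: [0.5813, -0.0799, 0.0899]
orientation: [3.04, -0.79, 0.008]
force: [-0.3, 0.9, 0.4]
opening: 0.0302
```

Run:
```python
from h import *
rep('pics/s10.png'); e=ring("pics/s10.png"); print(e); X=ray("scene",e[0],.032)[0]; print(X,L(X))
c=mid-.042*d+.087*lat; P=[np.r_[c+.023*np.cos(t)*lat,.032+.023*np.sin(t)] for t in np.linspace(0,6.28,24)]
print(cv2.fitEllipse(proj("scene",P).astype(np.float32)))
```

```text
14.7 [ 0.5813 -0.0799  0.0899] [-0.3  0.9  0.4] tcp [-126.5   83. ]
60.5 ((441.800048828125, 324.8999938964844), (14.862703323364258, 6.008327484130859), 71.56504821777344) [ 0.5121 -0.0368  0.032 ] stamp [-45.1  87.4]
((441.9566345214844, 324.8149719238281), (13.159028053283691, 27.754737854003906), 159.30589294433594)
[ 0.51182541 -0.03666683  0.032     ] [-44.8  87.4]
((443.63031005859375, 324.20233154296875), (12.766712188720703, 30.485889434814453), 161.2312774658203)
```

Request:
{"op": "servo_tool", "data": {
  "plan": [
    [[0.35, -25, 14, 0, 0, 0, 0], [0.35, 0, 0, -35, 0, 0, 0], [0.35, 0, 0, -30, 0, 0, 0], [0.35, 0, 0, -10, 0, 0, 0], [0.35, 0, 0, -5, 0, 0, 0], [0.35, 0, 0, 0, 0, 0, 0]]
  ]
}}

```text
t: 15.35
tool_pos: [0.5528, -0.0642, 0.0079]
orientation: [3.041, -0.789, -0.001]
force: [-0.3, -0.9, 0.7]
opening: 0.0303
```

Request:
{"op": "servo_tool", "data": {
  "plan": [
    [[0.35, -8, 4.4, 0, 0, 0, 0], [0.35, -8, 4.4, 0, 0, 0, 0], [0.35, -8, 4.4, 0, 0, 0, 0], [0.35, -5, 2.8, 0, 0, 0, 0], [0.35, -3, 1.7, 0, 0, 0, 0], [0.35, -2, 1.1, 0, 0, 0, 0], [0.35, -1, 0.6, 0, 0, 0, 0], [0.35, -1, 0.6, 0, 0, 0, 0], [0.35, -1, 0.6, 0, 0, 0, 0], [0.35, -1, 0.5, 0, 0, 0, 0], [0.35, 0, 0, 0, 0, 0, 0], [0.35, 0, 0, 0, 0, 0, 0]]
  ]
}}

```text
t: 16.55
tool_pos: [0.5151, -0.0431, 0.008]
orientation: [-3.041, 0.79, -0.0]
force: [0.4, -0.3, 0.5]
opening: 0.0303
```

Request:
{"op": "servo_tool", "data": {
  "plan": [
    [[0.35, 7, -3.9, 0, 0, 0, 0], [0.35, 14, -7.8, 0, 0, 0, 0], [0.35, 14, -7.8, 0, 0, 0, 0], [0.35, 0, 0, 40, 0, 0, 0], [0.35, 0, 0, 40, 0, 0, 0], [0.35, 0, 0, 40, 0, 0, 0], [0.35, 0, 0, 30, 0, 0, 0], [0.35, 10, -30, 0, 0, 0, 0], [0.35, 10, -40, 0, 0, 0, 0], [0.35, 0, -40, 0, 0, 0, 0], [0.35, 0, -40, 0, 0, 0, 0], [0.35, 0, 0, 0, 0, 0, 0]]
  ]
}}

```text
t: 17.75
tool_pos: [0.5694, -0.2174, 0.1574]
orientation: [3.038, -0.796, -0.001]
force: [-0.1, 0.3, 0.5]
opening: 0.0304
```

Request:
{"op": "servo_tool", "data": {
  "plan": [
    [[0.35, -10, -40, 0, 0, 0, 0], [0.35, -20, -40, 0, 0, 0, 0], [0.35, -20, -40, 0, 0, 0, 0], [0.35, -20, -30, 0, 0, 0, 0], [0.35, 0, 0, 0, 0, 0, 0], [0.35, 0, 0, 0, 0, 0, 0]]
  ]
}}

```text
t: 18.35
tool_pos: [0.4997, -0.3626, 0.1575]
orientation: [-3.039, 0.792, 0.001]
force: [-0.5, 1.3, 0.1]
opening: 0.0303
```

Run:
```python
from h import *
rep('pics/s11.png'); e=ring("pics/s11.png"); print(e); X=ray("scene",e[0],.032)[0]; print(X,L(X))
t=eyes.read_camera('top')[:,:,::-1].copy(); cv2.imwrite('pics/t11.png',t)
# expected outline of crate top (z=.06) if centred, and its footprint
c0=mid+.087*lat
P=np.array([np.r_[c0+a*.042*d+b*.035*lat,.060] for a,b in((-1,-1),(-1,1),(1,1),(1,-1))]); q=proj("top",P); print("expected top corners",q.round(1).tolist())
v=cv2.resize(t[110:310,110:350],None,fx=3,fy=3,interpolation=2)
cv2.imwrite('pics/t11c.png',v)
```

```text
18.35 [ 0.4997 -0.3626  0.1575] [-0.5  1.3  0.1] tcp [-191.6 -203.9]
54.5 ((443.6000671386719, 324.7000427246094), (14.310833930969238, 5.81377649307251), 63.43495178222656) [ 0.51   -0.0349  0.032 ] stamp [-42.3  88. ]
((443.6223449707031, 326.3348693847656), (11.21117877960205, 30.129257202148438), 152.97933959960938)
[ 0.51280739 -0.03310442  0.032     ] [-43.9  90.9]
expected top corners [[202.1, 235.5], [164.7, 213.4], [137.0, 258.8], [174.6, 281.2]]
```

View pics/t11c.png

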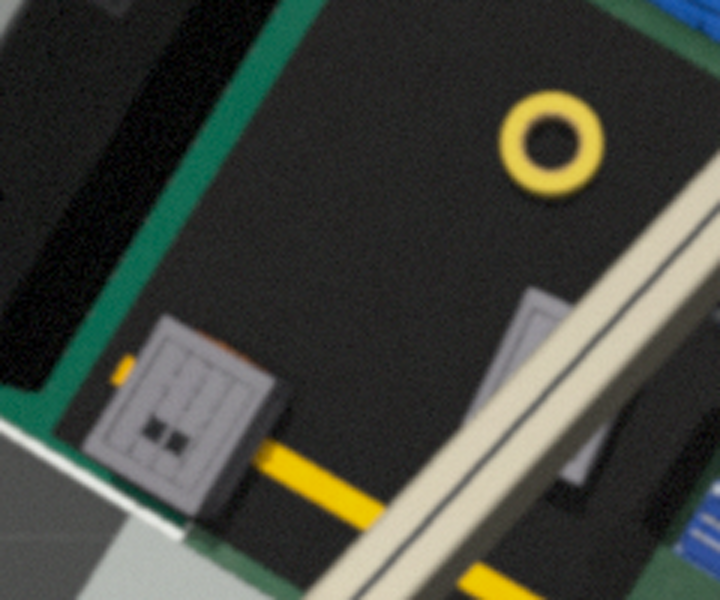

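```bash
python3 -c "
from plant import job
print(job.close_job())"
```

```text
the job is handed in; nothing more can be done
None
```

I tipped both crates towards the robot, the plain (right) one first. I then pushed the stamped (left) one along the mat until it sat over the yellow line, drew clear and handed the job in at about 18 s.

**Stamped crate:** In the last top view its centre is about 0.5 mm from the line's centre line, and its turn is within about 2° of square. It lies near the left end of the line, about 87 mm left of the line's middle, with tape showing on both sides. The last scene-camera readings of the stamp put the crate 0.3 to 1.9 mm short of centre, so they agree less closely.

**Other things:** The plain crate lies where it fell. The tape roll is within 1 px of where it started. The bin, bottle and steel block were not measured again at the end, and the arm stayed away from them.

**What disagreed:** The fingertips stood about 25 mm higher than `robot.tips_ahead` implies. My first tipping stroke therefore passed over the right crate without touching it. I worked out the difference from the pictures and allowed for it from then on.

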